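# Unlatch the canister and hold its lid at 60 degrees

## Task

Flip the steel latch on the front of the clear acrylic canister right back out of the way, then take the lid by its knob and raise it to about 60 degrees from closed so the canister can be filled. The lid falls shut by itself, so finish with the gripper still holding it steady at that angle, and leave everything else on the shelf where it is.

Things in the scene. Friction and masses are not known exactly. Their poses are not given: they have to be found in the camera images.
- canister: clear acrylic box-shaped canister with a hinged lid, fixed to the shelf; 170 (x) by 150 (y) by 120 mm tall without the lid. Origin: centre of its underside. Its own x runs from the latch side (front, -x, roughly facing the robot) to the hinge side (+x), y to the left, z up. The lid is a flat 8 mm clear plate with a narrow grey edge, 172 by 152 mm, its top at 128 mm height when shut
- lid (a joint): angle of the lid in rad: 0 shut, growing as the front edge rises, stop at 1.8; 60 degrees is 1.047. The lid weighs about 0.2 to 0.45 kg and falls shut when let go below about 75 degrees; the shut latch blocks it
- lid_knob (a point): centre of the lid's steel knob: a short barrel 36 mm long and 22 mm in diameter, lying parallel to the hinge (canister y) with flat ends, on a thin 14 mm stem. Its centre is 38 mm above the lid's top face, 100 mm from the hinge line towards the front, midway across; when the lid is shut it is 166 mm above the shelf. Axes turn with the lid
- lid_hinge (a point): middle of the lid's hinge line, at the top of the canister's far wall, 85 mm behind its centre and 120 mm above the shelf; the line runs along the canister's y. The knob's centre circles it at 110 mm radius, starting 100 mm in front of it and 46 mm above it
- latch (a joint): angle of the flip latch in rad: 0 (to about 0.1) shut, upright with its hook over the lid's front edge; grows as the top is swung outward, away from the lid, and down; stop at 1.75. A light stiff hinge (under 2 N at the tip): it stays where it is left
- latch_tip (a point): tip of the latch's finger tab, a steel plate 30 mm wide and 5 mm thick standing in the middle of the canister's front. Shut, the tip is 177 mm above the shelf (49 mm above the lid), 110 mm in front of the canister's centre; the tab leans slightly outward, and about 65 mm lie free between it and the knob; just above the lid its hook reaches 20 mm inward from the tab
- latch_hinge (a point): middle of the latch's hinge pin, 99.5 mm in front of the canister's centre and 95 mm above the shelf; the pin runs along the canister's y. The tip is 83 mm from it
- popper: bystander: aluminium stovetop popper with a crank, 220 mm diameter, 217 mm tall, with a wooden handle; origin centre of its underside
- bowls: bystander: three stacked stainless bowls, 176 mm diameter, 92 mm tall; origin centre of the underside
- scoop: bystander: blue scoop 180 mm long, 50 mm wide and 35 mm tall, lying beside the canister; origin at its underside, near mid-length
- shaker: bystander: glass shaker with a steel cap, 44 mm diameter, 85 mm tall, beside the canister; origin centre of its underside
- jar: bystander: amber jar, 68 mm diameter, 120 mm tall, behind the canister; origin centre of its underside
- cup: bystander: small steel measuring cup, 60 mm diameter, 45 mm tall, behind the canister; origin centre of its underside
- mug: bystander: white mug, 76 mm diameter, 85 mm tall; origin centre of its underside
Things that resemble listed ones, but are neither listed nor needed, are in the scene too. There is more than one size of the canister; the job needs the smaller.

How it is judged:
On the way, in this order (a step that is already met when the one before it is completed fails the run):
1. the latch is flipped back (more than 60 degrees) with the lid still shut (value of joint latch above 1.05 rad and value of joint lid below 0.1 rad), for 0.2 s.
2. the lid is held in the fingers, raised at least 30 degrees (value of joint lid above 0.52 rad and contact force between the fingers and lid above 0.3 N), for 0.2 s.
At the end, for the whole second after the job is handed in: The lid stands at 60 degrees from closed, within 8 degrees either way, still (under 0.1 rad/s) and held by the gripper's fingers; the latch is flipped back by more than 60 degrees; no bystander has moved 30 mm or more or tipped over (value of joint lid between 0.907 and 1.187 rad and velocity of joint lid between -0.1 and 0.1 rad/s and contact force between the fingers and lid above 0.3 N and value of joint latch above 1.05 rad and distance of each of popper, bowls, scoop, shaker, jar, cup, mug from where it was at the start of the episode below 0.03 m); the arm keeps its last pose, push and grip.
It fails at once if a bystander is shoved 30 mm or more, or tipped (distance of any of popper, bowls, scoop, shaker, jar, cup, mug from where it was at the start of the episode above 0.03 m or angle between any of popper, bowls, shaker, jar, cup, mug, scoop's own z axis and vertical above 0.5 rad).
It also fails if it takes over 46 s, if anything falls off the work surface, if the arm or the gripper's body presses on something with over 40 N, if the wrist force passes 120 N, or if a joint passes its speed limit or range.

## Robot

A 6-joint arm with a two-finger parallel gripper is mounted at the origin on the work surface. World frame = base frame: x ahead of the robot, y to its left, z up, the work surface at z = 0. Lengths are in m, angles in rad, forces in N, time in s.
With the tool pointing down it reaches from about 0.35 to 0.975 m from the base axis. Payload 4.9 kg.
Tool frame: the origin (TCP) lies between the finger pads; the fingertips stand 25 mm ahead of it and the grasp point (between the pads) lies 6 mm ahead of it; z points along the fingers, y is the line along which they close (so a half turn about z gives the same grasp; the last joint's range is limited). The gripper opens to 85 mm and grips with 20 to 120 N. Pads are 22 mm wide; open, the fingers measure 114 mm over their backs; the gripper's body (76 mm by 85 mm) begins 54 mm behind the grasp point. The pads swing forward as they close: fully open they stand 13 mm farther back than shut.
Start: joints at [1.112, 0.053, 1.613, -0, 1.476, -0.119], TCP at [0.208, 0.589, 0.22] pointing down, gripper open.
Joint ranges: [-3.01, 3.01], [-1.01, 2.22], [0.06, 2.58], [-1.02, 4.17], [0.09, 2.62], [-3.14, 3.14]. Speed limits (rad/s): [2.57, 2.57, 3.14, 3.14, 3.14, 3.14].

## Interface

Orientations are given as a unit quaternion [w, x, y, z].
In Python, from plant import manip gives the robot as it stands.
- The arm moves only by the shell command python3 -m inch 'ROWS'. ROWS is JSON, a list of rows, each a list of 3 entries, a list of its own where there are three numbers: the shift along the tool's x, y, z in m, then the turn, a rotation vector about the tool's x, y, z in rad, then the opening, from 0 (shut) to 1 (fully open). A call has 1 to 8 rows; each row shifts and turns the commanded pose from where the row before left it, along the tool's axes as they then stand; what a row does not reach is not made up. A row lasts 1/10 s, in which the tool goes at most 50 mm and 8.59 degrees, less where a joint would pass 70% of its speed; a pose out of reach is approached as far as the arm can. A call with a gripper value outside its range is refused whole. The fingers move at their own pace and stop on an object; the grip force is fixed at half the most. Time passes only in rows, so rows that do not move let the fingers close. It gives the time, the measured TCP pose, the force, the opening and the grip force at its end, in the units of the state.
- manip.state(): the state, without advancing time (a new reading comes with each control period).
- manip.grab_frame(name): name is "side" or "top" or "wrist"; returns (picture, depth): 480x640x3 uint8, red, green, blue; 480x640 float32, m along the optical axis (not along the pixel's ray), 0 where there is no reading.
- manip.camera_params(name): a dict with "camera_matrix" (3x3 intrinsics, pixels), "rvec" (rotation vector, rad) and "tvec" (3), from world to camera coordinates, as OpenCV has them. Camera axes: x right, y down, z forward; pixel columns grow to the right and rows downward; lengths in m; the calibration is good to about 2 mm. A picture is of the moment at which its call begins: read the wrist's pose just before it. camera_params takes no time and is no camera call; for the wrist camera it gives the pose at the moment of the call.
- manip.job_done(): hands the job in; it is judged then, once.
Trained networks look in the newest picture that a camera, given by its name, has taken for a name from the list of things; names that differ only in an ending like _2 or _b are one class to them, and where a whole thing is asked for, a point or a joint stands for the part that bears it (a point fixed in the world has none). Each returns a list of dicts, best first, with "score" (0 to 1); they miss things now and then, are a little off and sometimes report something else, mostly with a low value. They report only what shows in the picture. A call takes as long as a camera call. They do not tell look-alikes from the thing itself.
- manip.look_for(camera, label): "point" ([x, y, z] in m, in world coordinates, good to about 4 mm: the middle of the surface that is visible of it).
The state is a dict: "time": time; "joint_pos": joint angles; "joint_vel": joint speeds; "joint_efforts": joint torques, N m; "tool_pos": TCP position; "tool_rot": TCP orientation; "contact_force": force on the tool from outside, world axes, zero at the start; "ft_torque": the same for the moment, N m; "gripper_width": opening from 0.0 (shut) to 1.0 (fully open); "grasp_force": force on a finger pad.
Only numpy, scipy, OpenCV 4.12 (cv2) and the standard library are available. Lean on these libraries where they do the work, as an engineer would, in place of code of your own. Each camera call takes 0.05 s, during which the arm holds its last target. There are 200 camera calls.

## Working session

There is one attempt and no reset: what is moved stays moved. The work goes in short steps, Python scripts to look and compute and a shell command to move; the robot and the scene stay as the last step left them, time stands still between calls to the robot, and variables do not carry over. Pictures are saved under pics/ and viewed, at most 10 in all, crops included, and the job is handed in when it is done.

```bash
mkdir -p pics; ls
cat > h.py <<'E'
import numpy as np, cv2
from plant import manip
from scipy.spatial.transform import Rotation as R
def cam(n):
    p=manip.camera_params(n); return np.array(p["camera_matrix"]),R.from_rotvec(np.ravel(p["rvec"])).as_matrix(),np.ravel(p["tvec"])
def proj(n,P):
    K,r,t=cam(n); q=K@(r@np.array(P)+t); return (q[:2]/q[2]).round()
def unproj(n,u,v,d):
    K,r,t=cam(n); return r.T@(np.linalg.inv(K)@[u,v,1]*d-t)
E
python3 - <<'E'
from h import *
ims=[]
for n in("side","top"):
    a,d=manip.grab_frame(n); cv2.imwrite(f"pics/{n}0.png",a[:,:,::-1]); np.save(n+"_d.npy",d)
    for l in("canister","lid","lid_knob","latch","latch_tip","latch_hinge","scoop","shaker","jar","cup","popper","bowls","mug"):
        for x in manip.look_for(n,l)[:3]: print(n,l,round(x["score"],2),np.round(x["point"],3),proj(n,x["point"]))
print(manip.state())
E
```

```text
pics
side canister 0.56 [ 0.273 -0.305  0.165] [164. 313.]
side lid 0.91 [0.54  0.025 0.125] [342. 236.]
side lid 0.91 [ 0.246 -0.285  0.166] [157. 300.]
side lid_knob 0.8 [ 0.244 -0.29   0.165] [156. 302.]
side lid_knob 0.69 [0.537 0.026 0.128] [341. 235.]
side latch 0.84 [0.438 0.073 0.144] [308. 205.]
side latch 0.58 [ 0.127 -0.208  0.198] [125. 246.]
side latch 0.31 [ 0.547 -0.455  0.141] [259. 439.]
side latch_tip 0.69 [ 0.128 -0.204  0.202] [125. 244.]
side latch_tip 0.64 [0.442 0.071 0.148] [309. 205.]
side latch_hinge 0.94 [ 0.273 -0.299  0.169] [165. 309.]
side latch_hinge 0.87 [0.544 0.01  0.128] [341. 240.]
side scoop 0.58 [0.644 0.136 0.026] [392. 238.]
side shaker 0.94 [ 0.496 -0.084  0.063] [309. 282.]
side shaker 0.22 [0.332 0.327 0.056] [307. 154.]
side jar 0.69 [ 0.673 -0.09   0.095] [382. 300.]
side cup 0.74 [0.707 0.032 0.027] [407. 276.]
side popper 0.66 [0.333 0.329 0.055] [307. 154.]
side popper 0.58 [ 0.542 -0.454  0.142] [256. 437.]
side bowls 0.64 [0.538 0.485 0.057] [389. 135.]
side mug 0.72 [0.331 0.328 0.057] [306. 154.]
top canister 0.94 [0.535 0.036 0.12
[... 1115 characters left out ...]
.4, 'joint_pos': array([ 1.11202420e+00,  5.26996542e-02,  1.61288287e+00, -1.28055133e-06,
        1.47599331e+00, -1.18978962e-01]), 'joint_vel': array([-0.00037186, -0.00080681, -0.00075399, -0.00124831, -0.00062085,
       -0.00125975]), 'joint_efforts': array([-3.32533400e-04, -3.93677509e+01, -3.70451403e+01, -1.80295024e-04,
        5.70031407e-04, -9.69149283e-06]), 'tool_pos': array([0.20829092, 0.58926065, 0.21981403]), 'tool_rot': array([3.00629390e-06, 1.69080362e-01, 9.85602268e-01, 7.87829784e-06]), 'contact_force': array([-0.01061981, -1.32316556,  0.75343034]), 'ft_torque': array([-0.02071072, -0.01596802, -0.03782317]), 'grasp_force': 0.0, 'gripper_width': 0.997485873792344}
```

View pics/side0.png

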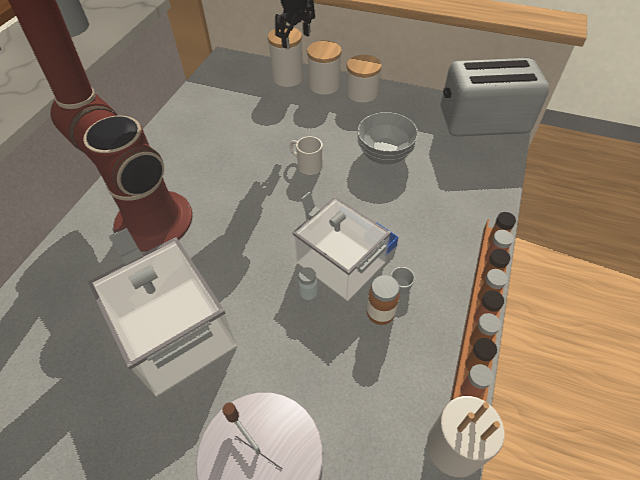

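View pics/top0.png

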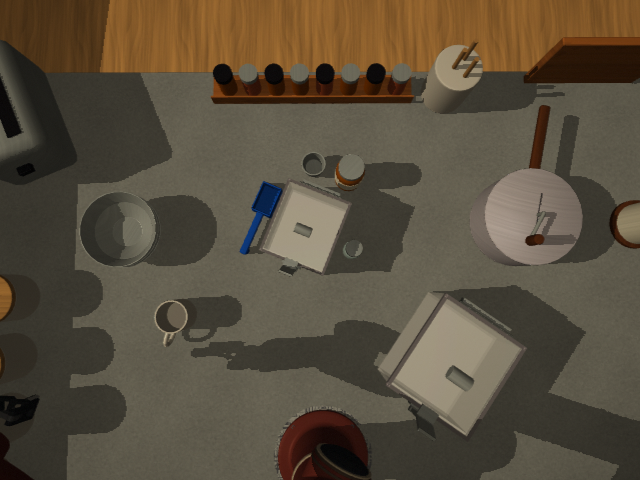

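Two candidates: the small canister at top (307,227), side (341,236), with its lid at z≈0.128, and the larger one at top (455,364), side (157,300), with its lid at z≈0.167. The small one matches the description. Its latch is at top (290,268) and its knob at top (303,229). I'll refine with depth and check a crop.

Run:
```python
from h import *
for n in("top","side"):
    d=np.load(n+"_d.npy"); K,r,t=cam(n)
    v,u=np.mgrid[:480,:640]; q=np.stack([u,v,np.ones_like(u)],-1)@np.linalg.inv(K).T*d[...,None]
    P=(q-t)@r; 
    near=(d>0)&(np.hypot(P[...,0]-.535,P[...,1]-.032)<.15)
    lid=P[near&(abs(P[...,2]-.128)<.006)]
    rc=cv2.minAreaRect(lid[:,:2].astype(np.float32)); print(n,"lid",len(lid),lid[:,2].mean(),rc, cv2.boxPoints(rc).round(3).tolist())
    hi=near&(P[...,2]>.14)
    k,lab,st,ce=cv2.connectedComponentsWithStats(hi.astype(np.uint8))
    for i in range(1,k):
        p=P[lab==i]
        if len(p)>8: print(n,len(p),ce[i].round(),p.mean(0).round(4),p.min(0).round(3),p.max(0).round(3),cv2.minAreaRect(p[:,:2].astype(np.float32)))
a=cv2.imread("pics/top0.png")[150:300,220:390]; b=cv2.imread("pics/side0.png")[175:310,270:430]
cv2.imwrite("pics/crop.png",np.hstack([cv2.resize(a,(400,400),interpolation=2),cv2.resize(b,(400,400),interpolation=2)]))
```

```text
top lid 5244 0.12786827324625766 ((0.5593514442443848, 0.026753269135951996), (0.15311691164970398, 0.24591833353042603), 68.07498931884766) [[0.4169999957084656, 0.0020000000949949026], [0.6449999809265137, -0.09000000357627869], [0.7020000219345093, 0.052000001072883606], [0.4740000069141388, 0.14399999380111694]]
top 175 [303. 229.] [0.5226 0.0411 0.174 ] [0.507 0.021 0.164] [0.539 0.06  0.181] ((0.5235174894332886, 0.04112735390663147), (0.03611263632774353, 0.021737489849328995), 67.84459686279297)
top 107 [286. 270.] [0.4366 0.076  0.164 ] [0.425 0.061 0.14 ] [0.449 0.091 0.182] ((0.43694448471069336, 0.07587487250566483), (0.029713308438658714, 0.016143424436450005), 67.77314758300781)
side lid 3798 0.12736943871832687 ((0.5540863275527954, 0.026689305901527405), (0.15709631145000458, 0.2455829679965973), 67.95413208007812) [[0.41100001335144043, -0.0], [0.6380000114440918, -0.09200000017881393], [0.6970000267028809, 0.05299999937415123], [0.4699999988079071, 0.1459999978542328]]
side 157 [307. 201.] [0.4357 0.0718 0.16  ] [0.425 0.056 0.14 ] [0.448 0.089 0.18 ] ((0.4362439811229706, 0.07192251831293106), (0.03296234458684921, 0.0173526369035244), 69.82609558105469)
side 172 [337. 219.] [0.5235 0.0349 0.1692] [0.507 0.019 0.14 ] [0.538 0.058 0.178] ((0.5223991870880127, 0.03772399574518204), (0.03751401975750923, 0.02079794369637966), 68.32178497314453)
```

View pics/crop.png

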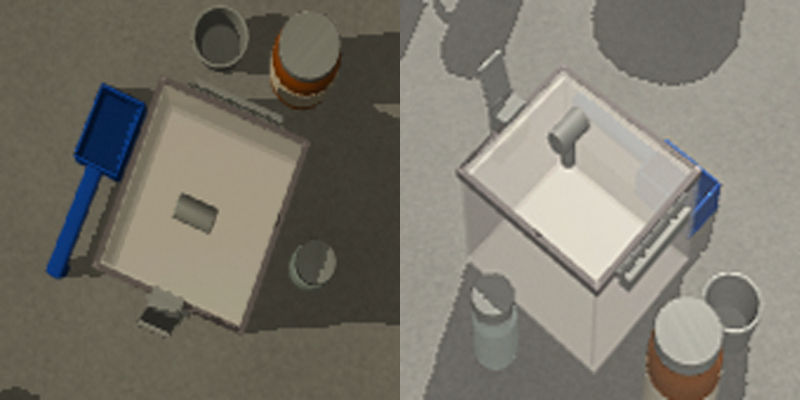

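The crop confirms the small canister: latch tab at crop (160,310), barrel knob at (195,212). Knob is at (0.523, 0.040), canister yaw about -22°, centre about (0.537, 0.034), and the latch tip fits the stated geometry. I'll move above the gap between latch and knob with the fingers closed.

```bash
python3 -m inch '[[[0,0,-0.03],[0,0,0.045],0],[[-0.032,-0.028,-0.002],[0,0,0],0],[[-0.032,-0.028,-0.002],[0,0,0],0],[[-0.032,-0.028,-0.002],[0,0,0],0],[[-0.032,-0.028,-0.002],[0,0,0],0],[[-0.032,-0.028,-0.002],[0,0,0],0],[[-0.032,-0.028,0],[0,0,0],0],[[-0.032,-0.028,0],[0,0,0],0]]'
python3 -m inch '[[[-0.032,-0.028,0],[0,0,0],0],[[-0.032,-0.028,0],[0,0,0],0],[[-0.032,-0.028,0],[0,0,0],0],[[-0.032,-0.028,0],[0,0,0],0],[[-0.032,-0.028,0],[0,0,0],0],[[-0.032,-0.028,0],[0,0,0],0],[[-0.032,-0.028,0],[0,0,0],0],[[0,0,0],[0,0,0],0]]'
cat >> h.py <<'E'
TH=np.radians(-22.1); EX=np.array([np.cos(TH),np.sin(TH),0]); EY=np.array([-EX[1],EX[0],0]); C=np.array([.537,.034,0])
def where():
    s=manip.state(); d=s["tool_pos"]-C; w,x,y,z=s["tool_rot"]; M=R.from_quat([x,y,z,w]).as_matrix()
    print("t",round(s["time"],2),"can xyz mm",(1e3*np.array([d@EX,d@EY,d[2]])).round(1),"tool in can",(np.stack([EX,EY,[0,0,1]])@M).round(3).tolist(),"F",np.round([s["contact_force"]@EX,s["contact_force"]@EY,s["contact_force"][2]],1),"w",round(s["gripper_width"],3),round(s["grasp_force"],1),"j",s["joint_pos"].round(2))
E
python3 -c "from h import *;where()"
```

```text
time: 2.2
tool_pos: [0.3428, 0.322, 0.2601]
tool_rot: [0.0, 0.191, 0.982, 0.0]
contact_force: [0.6, 1.0, -0.4]
gripper_width: 0.001
grasp_force: 0.0
time: 3.0
tool_pos: [0.4777, 0.054, 0.2598]
tool_rot: [0.0, 0.194, 0.981, -0.001]
contact_force: [-0.4, -0.1, 0.3]
gripper_width: -0.001
grasp_force: 0.0
t 3.0 can xyz mm [-62.5  -3.8 259.8] tool in can [[-1.0, 0.005, 0.001], [0.005, 1.0, -0.001], [-0.001, -0.001, -1.0]] F [-0.3 -0.2  0.3] w -0.001 0.0 j [-0.04 -0.32  1.89 -0.    1.58 -1.22]
```

```bash
python3 -m inch '[[[0,0.004,0.035],[0,0,0],0],[[0,0,0.035],[0,0,0],0],[[0.016,0,0],[0,0,0],0],[[0.016,0,0],[0,0,0],0],[[0.015,0,0.002],[0,0,0],0],[[0.015,0,0.004],[0,0,0],0],[[0,0,0],[0,0,0],0]]'
python3 - <<'E'
from h import *
where()
a,d=manip.grab_frame("side")
for x in manip.look_for("side","latch_tip"): 
    p=np.array(x["point"])-C; print(x["score"],(1e3*np.array([p@EX,p@EY,p[2]])).round())
cv2.imwrite("pics/l1.png",cv2.resize(a[140:320,240:480,::-1],(800,600)))
E
```

```text
time: 3.7
tool_pos: [0.419, 0.0858, 0.1832]
tool_rot: [-0.0, 0.19, 0.982, 0.0]
contact_force: [-0.0, -0.9, -0.1]
gripper_width: 0.0
grasp_force: 0.0
t 3.7 can xyz mm [-128.9    3.6  183.2] tool in can [[-1.0, -0.003, -0.001], [-0.003, 1.0, 0.0], [0.001, 0.0, -1.0]] F [ 0.3 -0.8 -0.1] w 0.0 0.0 j [ 0.03 -0.43  2.09  0.    1.48 -1.16]
0.61 [-105.   -4.  147.]
0.56 [-286. -376.  200.]
```

View pics/l1.png

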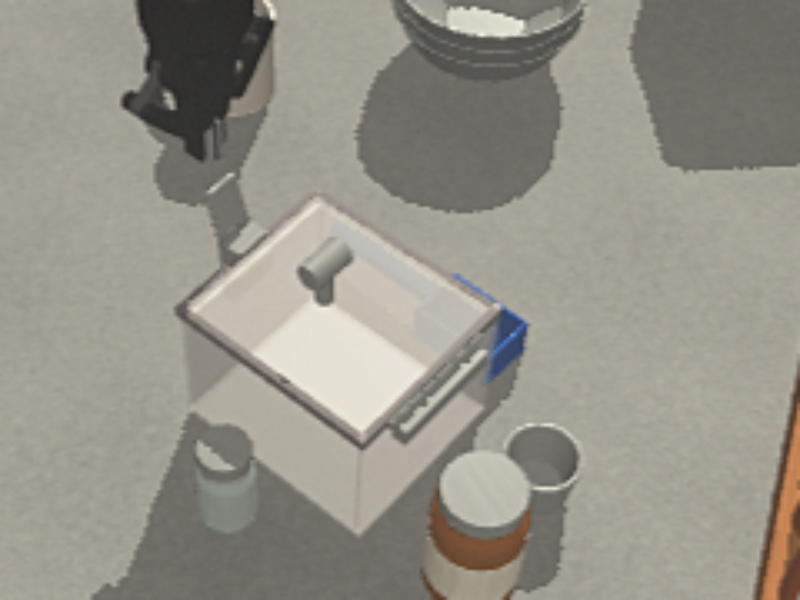

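Run:
```python
from h import *
s=manip.state()
f=lambda x,y,z:((proj("side",C+x*EX+y*EY+[0,0,z])-[240,140])*10/3).round()
print("tips",f(-.129,.004,.158),f(-.129,.004,.183),"latch up",f(-.110,0,.177),f(-.110,0.015,.177),f(-.110,-0.015,.177))
for p in(20,30,40): print(p,f(-.0995-.083*np.sin(np.radians(p)),0,.095+.083*np.cos(np.radians(p))))
```

```text
tips [210. 187.] [207. 163.] latch up [223. 183.] [237. 173.] [210. 197.]
20 [207. 177.]
30 [193. 173.]
40 [180. 173.]
```

Run:
```python
from h import *
where()
for n in("side","top"):
    a,d=manip.grab_frame(n); K,r,t=cam(n)
    v,u=np.mgrid[:480,:640]; q=np.stack([u,v,np.ones_like(u)],-1)@np.linalg.inv(K).T*d[...,None]
    P=(q-t)@r-C; L=1e3*np.stack([P@EX,P@EY,P[...,2]],-1)
    m=(d>0)&(abs(L[...,1])<40)&(L[...,0]<-90)&(L[...,0]>-200)&(L[...,2]>100)
    for lo in range(100,260,10):
        k=m&(L[...,2]>=lo)&(L[...,2]<lo+10)
        if k.sum(): print(n,lo,k.sum(),L[k].min(0).round(),L[k].max(0).round(),np.median(L[k],0).round())
```

```text
t 3.8 can xyz mm [-127.2    3.6  184.1] tool in can [[-1.0, -0.002, 0.001], [-0.002, 1.0, 0.0], [-0.001, 0.0, -1.0]] F [0.1 0.7 0.2] w 0.002 0.0 j [ 0.03 -0.43  2.09  0.    1.48 -1.16]
side 100 1 [-102.  -16.  109.] [-102.  -16.  109.] [-102.  -16.  109.]
side 110 6 [-102.  -16.  113.] [-99.  -7. 119.] [-100.  -13.  115.]
side 120 9 [-103.  -18.  120.] [-91. -14. 130.] [-100.  -16.  125.]
side 130 61 [-106.  -18.  131.] [-90.  14. 140.] [-98.  -3. 135.]
side 140 38 [-107.  -17.  140.] [-99.  12. 150.] [-103.   -3.  146.]
side 150 40 [-109.  -17.  150.] [-101.   13.  160.] [-106.   -2.  155.]
side 160 43 [-115.  -17.  161.] [-106.   12.  170.] [-110.   -5.  165.]
side 170 38 [-117.  -18.  171.] [-108.   12.  179.] [-113.   -4.  174.]
side 190 7 [-124.   -6.  196.] [-116.    6.  200.] [-118.   -1.  198.]
side 200 30 [-132.  -13.  201.] [-116.   13.  210.] [-121.   -6.  206.]
side 210 38 [-135.  -13.  210.] [-115.   14.  220.] [-121.   -5.  215.]
side 220 30 [-127.  -14.  220.] [-115.   15.  230.] [-118.   -5.  226.]
side 230 24 [-122.  -13.  230.] [-113.   22.  240.] [-117.    2.  236.]
side 240 84 [-136.  -31.  240.] [-113.   34.  250.] [-117.   -8.  246.]
side 250 69 [-142.  -39.  250.] [-113.   40.  260.] [-116.  -13.  254.]
```

Run:
```python
from h import *
a,d=manip.grab_frame("side"); p=manip.state()["tool_pos"]
b=cv2.resize(a[120:240,250:370,::-1],(400,400),interpolation=0).copy()
for z in(-.025,0,.05):
    c=((proj("side",p+[0,0,z])-[250,120])*400/120).astype(int); cv2.circle(b,tuple(int(i) for i in c),3,(0,0,255),-1)
w,dw=manip.grab_frame("wrist"); w=w[:,:,::-1].copy()
for z in(-.025,0):
    c=proj("wrist",p+[0,0,z]); print(c); cv2.circle(w,tuple(int(i) for i in c),4,(0,0,255),-1)
cv2.imwrite("pics/z.png",np.hstack([b,cv2.resize(w,(400,400))]))
```

```text
[323. 281.]
[323. 305.]
```

View pics/z.png

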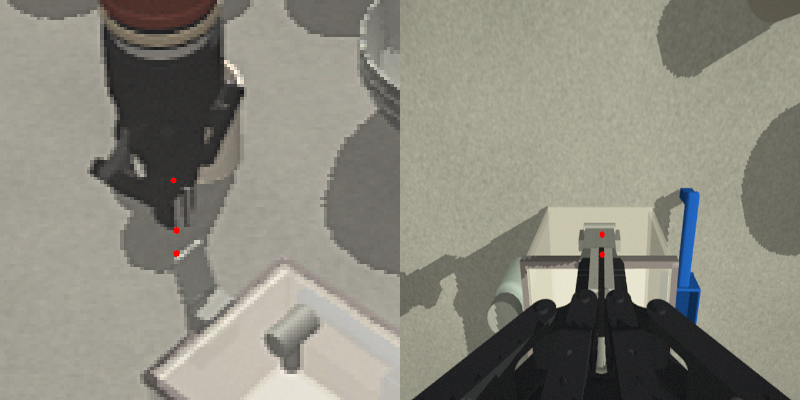

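Run:
```python
from h import *
where()
a,d=manip.grab_frame("wrist"); K,r,t=cam("wrist")
v,u=np.mgrid[:480,:640]; q=np.stack([u,v,np.ones_like(u)],-1)@np.linalg.inv(K).T*d[...,None]
P=(q-t)@r-C; L=1e3*np.stack([P@EX,P@EY,P[...,2]],-1)
print("cam",(-r.T@t-C)@np.stack([EX,EY,[0,0,1]]).T)
for y in range(256,360,6): print(y,[(L[y,x].round().astype(int).tolist(),a[y,x].tolist()) for x in(308,318,332)])
```

```text
t 4.0 can xyz mm [-126.5    3.3  184.1] tool in can [[-1.0, -0.001, 0.0], [-0.001, 1.0, 0.0], [-0.0, 0.0, -1.0]] F [-0.2  0.1 -0.1] w -0.001 0.0 j [ 0.02 -0.42  2.09 -0.    1.48 -1.16]
cam [-0.20981938  0.00292712  0.33770347]
256 [([-86, -9, 24], [200, 196, 173]), ([-86, 0, 22], [199, 196, 174]), ([-86, 12, 22], [201, 197, 175])]
262 [([-86, -9, 37], [202, 200, 175]), ([-86, 0, 37], [202, 199, 172]), ([-86, 11, 36], [201, 197, 172])]
268 [([-106, -6, 95], [124, 128, 114]), ([-106, 0, 95], [129, 129, 118]), ([-105, 10, 94], [125, 126, 114])]
274 [([-104, -6, 100], [125, 126, 113]), ([-103, 0, 99], [122, 121, 109]), ([-104, 10, 100], [126, 129, 118])]
280 [([-104, -6, 110], [111, 114, 100]), ([-104, 0, 110], [115, 114, 103]), ([-104, 9, 111], [112, 112, 102])]
286 [([-105, -6, 120], [113, 115, 106]), ([-105, 1, 120], [111, 114, 101]), ([-105, 9, 121], [112, 115, 102])]
292 [([-106, -5, 131], [116, 117, 105]), ([-105, 1, 129], [115, 116, 106]), ([-106, 9, 130], [117, 117, 105])]
298 [([-139, -2, 201], [134, 136, 122]), ([-138, 1, 200], [74, 75, 70]), ([-138, 7, 200], [135, 133, 121])]

[... 367 characters left out ...]
-138, 2, 218], [39, 37, 35]), ([-138, 6, 218], [138, 138, 124])]
328 [([-138, -2, 221], [133, 130, 118]), ([-139, 2, 223], [34, 29, 31]), ([-139, 6, 222], [131, 130, 119])]
334 [([-138, -2, 226], [135, 131, 122]), ([-139, 2, 226], [27, 22, 21]), ([-138, 6, 224], [131, 130, 120])]
340 [([-139, -1, 230], [130, 133, 120]), ([-139, 2, 229], [25, 23, 28]), ([-139, 6, 230], [133, 131, 120])]
346 [([-138, -1, 232], [148, 146, 134]), ([-138, 2, 232], [28, 29, 27]), ([-138, 6, 232], [123, 121, 111])]
352 [([-140, -1, 237], [28, 25, 31]), ([-136, 2, 232], [22, 20, 24]), ([-139, 6, 236], [44, 41, 42])]
358 [([-139, -1, 240], [38, 36, 36]), ([-134, 2, 232], [32, 34, 32]), ([-139, 6, 240], [37, 33, 34])]
```

Both the side and wrist cameras put the closed fingertips at z≈0.197 with the TCP at 0.184. The tips are therefore about 38 mm higher than stated, so they passed over the latch. I'll go by the cameras, move back and descend deeper.

```bash
python3 -m inch '[[[-0.03,-0.003,-0.004],[0,0,0],0],[[-0.031,0,0],[0,0,0],0],[[0,0,0.018],[0,0,0],0],[[0,0,0.020],[0,0,0],0],[[0.015,0,0],[0,0,0],0],[[0.015,0,0],[0,0,0],0],[[0.01,0,0],[0,0,0],0],[[0.01,0,0],[0,0,0],0]]'
python3 -c "
from h import *;where()
manip.grab_frame('side')
for l in ('latch_tip','lid_knob'):
  for x in manip.look_for('side',l): 
    p=np.array(x['point'])-C; print(l,x['score'],(1e3*np.array([p@EX,p@EY,p[2]])).round())"
```

```text
time: 4.85
tool_pos: [0.4294, 0.0778, 0.15]
tool_rot: [0.0, 0.191, 0.982, -0.0]
contact_force: [1.5, -0.6, -0.9]
gripper_width: 0.002
grasp_force: 0.2
t 4.85 can xyz mm [-1.162e+02  1.000e-01  1.500e+02] tool in can [[-1.0, -0.001, 0.001], [-0.001, 1.0, 0.0], [-0.001, 0.0, -1.0]] F [ 1.6 -0.  -0.9] w 0.002 0.2 j [ 0.01 -0.38  2.11 -0.    1.41 -1.18]
latch_tip 0.65 [-286. -375.  204.]
latch_tip 0.63 [-112.   -5.  136.]
latch_tip 0.35 [  3.  -6. 129.]
lid_knob 0.9 [  6.  -4. 130.]
lid_knob 0.81 [-150. -411.  166.]
```

Contact shows as 1.6 N on the tab. I'll continue along the arc.

```bash
python3 -m inch '[[[0.01,0,0.001],[0,0,0],0],[[0.014,0,0.012],[0,0,0],0],[[0.012,0,0.015],[0,0,0],0],[[0.006,0,0.012],[0,0,0],0],[[0.004,0,0.012],[0,0,0],0],[[0.002,0,0.013],[0,0,0],0],[[0,0,0.010],[0,0,0],0],[[0,0,0],[0,0,0],0]]'
python3 - <<'E'
from h import *
where()
a,d=manip.grab_frame("side"); cv2.imwrite("pics/l2.png",cv2.resize(a[140:320,240:480,::-1],(800,600)))
E
```

```text
time: 5.8
tool_pos: [0.3839, 0.0957, 0.0729]
tool_rot: [-0.002, 0.191, 0.982, -0.0]
contact_force: [-1.1, 0.6, -0.7]
gripper_width: -0.002
grasp_force: 0.0
t 5.8 can xyz mm [-165.1   -0.5   72.9] tool in can [[-1.0, -0.001, -0.003], [-0.001, 1.0, -0.002], [0.003, -0.002, -1.0]] F [-1.2  0.1 -0.7] w -0.002 0.0 j [ 0.06 -0.4   2.26 -0.    1.28 -1.13]
```

View pics/l2.png

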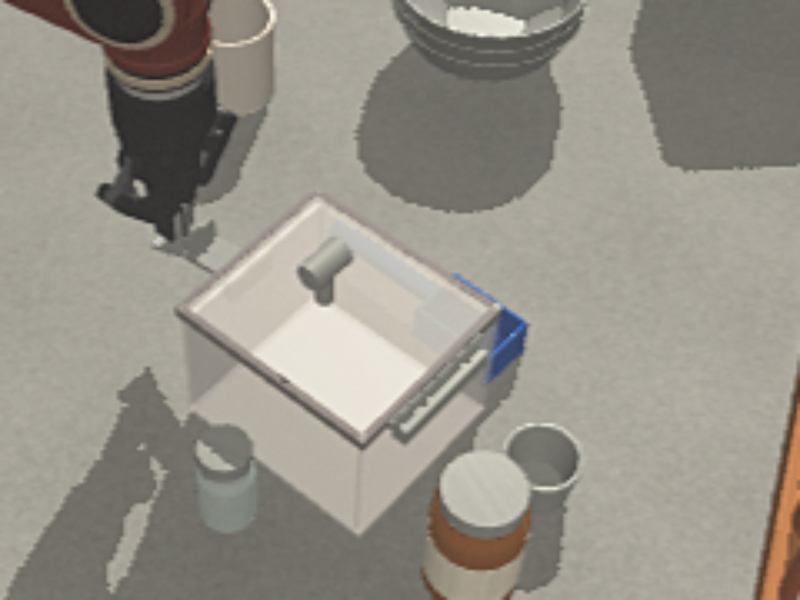

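The latch now lies flat outward at (190,250) and the lid is still shut. Next I rise, open and move over the knob.

```bash
python3 -m inch '[[[0,0,-0.05],[0,0,0],0],[[0,0,-0.05],[0,0,0],0.2],[[-0.02,0,-0.012],[0,0,0],1],[[-0.03,0,0],[0,0,0],1],[[-0.035,0,0],[0,0,0],1],[[-0.035,0,0],[0,0,0],1],[[-0.03,0,0],[0,0,0],1],[[0,0,0],[0,0,0],1]]'
python3 - <<'E'
from h import *
where()
a,d=manip.grab_frame("wrist"); K,r,t=cam("wrist")
v,u=np.mgrid[:480,:640]; q=np.stack([u,v,np.ones_like(u)],-1)@np.linalg.inv(K).T*d[...,None]
P=(q-t)@r-C; L=1e3*np.stack([P@EX,P@EY,P[...,2]],-1)
m=(d>0)&(L[...,2]>145)&(L[...,2]<179)&(abs(L[...,0]+15)<30)&(abs(L[...,1])<30)
print(m.sum(),L[m].min(0),L[m].max(0),np.median(L[m],0))
f=(d>0)&(L[...,2]>190)&(L[...,2]<260)&(abs(L[...,1])<75)&(d<.3)
print("finger lowest",L[f][np.argsort(L[f][:,2])[:200:25]].round())
cv2.imwrite("pics/w1.png",a[:,:,::-1])
E
```

```text
time: 6.65
tool_pos: [0.5269, 0.038, 0.1872]
tool_rot: [0.001, 0.192, 0.981, -0.0]
contact_force: [-0.2, -0.8, -1.1]
gripper_width: 0.999
grasp_force: 0.0
t 6.65 can xyz mm [-1.090e+01 -1.000e-01  1.872e+02] tool in can [[-1.0, 0.001, 0.001], [0.001, 1.0, -0.0], [-0.001, -0.0, -1.0]] F [ 0.2 -0.8 -1.1] w 0.999 0.0 j [-0.07 -0.16  1.87 -0.    1.43 -1.25]
3595 [-29.44353117 -16.84475687 145.02315014] [ -8.10856182  19.23426834 177.8603724 ] [-22.41627638   1.18353112 174.42105715]
finger lowest [[-17.  43. 211.]
 [ -6.  43. 212.]
 [-21. -43. 212.]
 [-18. -43. 213.]
 [ -5.  42. 213.]
 [ -8. -43. 213.]
 [-14.  42. 213.]
 [-12.  42. 214.]]
```

View pics/w1.png

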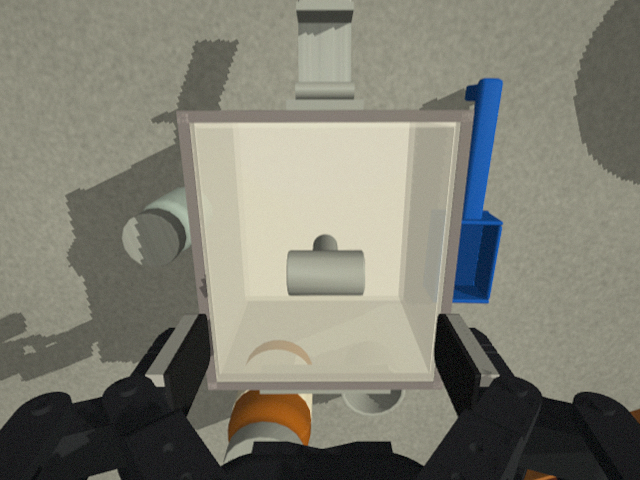

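The picture shows the barrel knob at (325,272), centred between the pads sideways and about 7 mm forward of the tool. The latch lies open at (325,45). I'll correct, descend and grip.

```bash
python3 -m inch '[[[0.006,0.001,0.015],[0,0,0],1],[[0,0,0.02],[0,0,0],1],[[0,0,0.02],[0,0,0],1],[[0,0,0],[0,0,0],0.2],[[0,0,0],[0,0,0],0],[[0,0,0],[0,0,0],0],[[0,0,0],[0,0,0],0]]'
python3 -c "
from h import *;where()
a,d=manip.grab_frame('wrist'); cv2.imwrite('pics/w2.png',a[:,:,::-1])"
```

```text
time: 7.4
tool_pos: [0.5194, 0.0428, 0.1334]
tool_rot: [0.001, 0.191, 0.982, 0.0]
contact_force: [-0.5, 0.7, 2.5]
gripper_width: 0.415
grasp_force: 60.2
t 7.4 can xyz mm [-19.6   1.5 133.4] tool in can [[-1.0, -0.001, 0.002], [-0.001, 1.0, 0.001], [-0.002, 0.001, -1.0]] F [-0.7  0.4  2.5] w 0.415 60.2 j [-0.06 -0.13  1.94 -0.    1.33 -1.25]
```

View pics/w2.png

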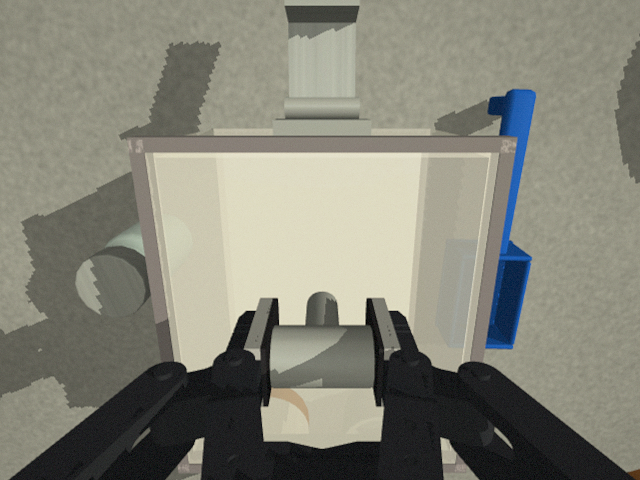

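The knob is gripped by its flat ends (35 mm opening, 60 N). I'll lift along the arc with the tool kept vertical.

```bash
python3 -m inch '[[[-0.0044,0,-0.0085],[0,0,0],0],[[-0.0051,0,-0.0081],[0,0,0],0],[[-0.0058,0,-0.0077],[0,0,0],0],[[-0.0064,0,-0.0071],[0,0,0],0],[[0,0,0],[0,0,0],0]]'
python3 -c "
from h import *;where()"
```

```text
time: 7.95
tool_pos: [0.5383, 0.0351, 0.1635]
tool_rot: [-0.002, 0.191, 0.982, 0.0]
contact_force: [-4.2, 4.9, -2.8]
gripper_width: 0.408
grasp_force: 60.8
t 7.95 can xyz mm [  0.8   1.5 163.5] tool in can [[-1.0, -0.001, -0.004], [-0.001, 1.0, 0.0], [0.004, 0.0, -1.0]] F [-5.7  2.9 -2.8] w 0.408 60.8 j [-0.07 -0.11  1.87  0.    1.39 -1.26]
```

```bash
python3 -m inch '[[[-0.0071,0,-0.0065],[0,0,0],0],[[-0.0075,0,-0.0059],[0,0,0],0],[[-0.0081,0,-0.0052],[0,0,0],0],[[-0.0085,0,-0.0045],[0,0,0],0],[[0,0,0],[0,0,0],0]]'
python3 -c "
from h import *;where()
manip.grab_frame('side')
for x in manip.look_for('side','lid_knob'): 
    p=np.array(x['point'])-C; print(x['score'],(1e3*np.array([p@EX,p@EY,p[2]])).round())"
```

```text
time: 8.45
tool_pos: [0.5675, 0.0233, 0.186]
tool_rot: [-0.002, 0.191, 0.982, 0.0]
contact_force: [-4.6, 4.4, 0.2]
gripper_width: 0.412
grasp_force: 62.0
t 8.45 can xyz mm [ 32.2   1.6 186. ] tool in can [[-1.0, -0.001, -0.004], [-0.001, 1.0, 0.0], [0.004, 0.0, -1.0]] F [-5.9  2.4  0.2] w 0.412 62.0 j [-0.09 -0.06  1.78  0.    1.42 -1.28]
0.64 [ 36. -14. 171.]
0.57 [-152. -410.  166.]
```

Displacement so far is (52, 53) mm, which corresponds to 40° as planned. Continuing to 60°.

```bash
python3 -m inch '[[[-0.0088,0,-0.0037],[0,0,0],0],[[-0.0092,0,-0.0029],[0,0,0],0],[[-0.0093,0,-0.0021],[0,0,0],0],[[-0.0095,0,-0.0013],[0,0,0],0],[[0,0,0],[0,0,0],0],[[0,0,0],[0,0,0],0]]'
python3 - <<'E'
from h import *
where()
a,d=manip.grab_frame("side"); cv2.imwrite("pics/l3.png",cv2.resize(a[100:340,240:560,::-1],(800,600)))
E
```

```text
time: 9.15
tool_pos: [0.6021, 0.0093, 0.197]
tool_rot: [-0.001, 0.191, 0.982, 0.0]
contact_force: [-5.0, 3.7, 2.7]
gripper_width: 0.414
grasp_force: 61.6
t 9.15 can xyz mm [ 69.6   1.6 197. ] tool in can [[-1.0, -0.001, -0.001], [-0.001, 1.0, 0.0], [0.001, 0.0, -1.0]] F [-6.   1.6  2.7] w 0.414 61.6 j [-0.11  0.01  1.69  0.    1.44 -1.29]
```

View pics/l3.png

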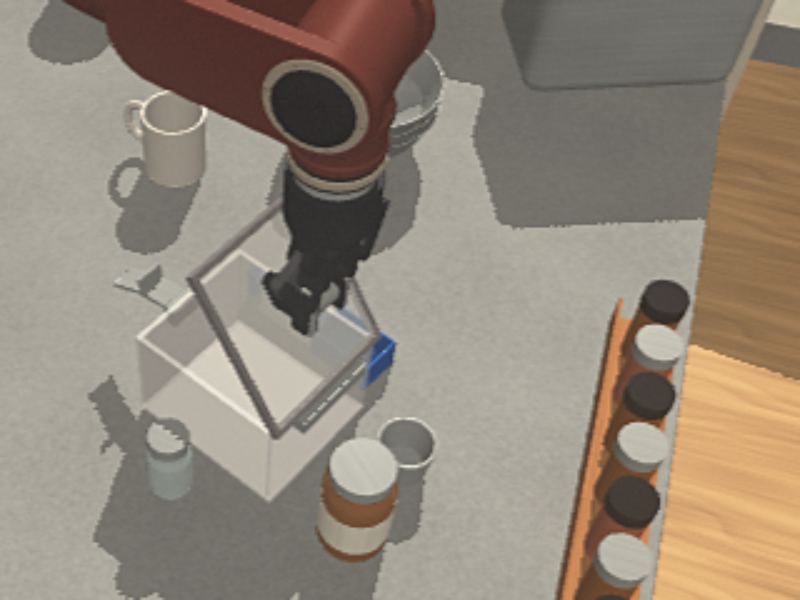

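The lid is raised, with its front-right corner at crop (193,282). The latch is flat at (145,285) and the bystanders are in place. I'll check the angle by projecting that corner.

Run:
```python
from h import *
where()
for g in(50,55,60,65,70):
    c,s=np.cos(np.radians(g)),np.sin(np.radians(g))
    print(g,[((proj("side",C+(.085-.171*c+h*s)*EX-.076*EY+[0,0,.12+.171*s+h*c])-[240,100])*2.5).tolist() for h in(0,.008)])
```

```text
t 9.2 can xyz mm [ 69.6   1.6 197. ] tool in can [[-1.0, -0.001, -0.001], [-0.001, 1.0, 0.0], [0.001, 0.0, -1.0]] F [-6.   1.7  2.2] w 0.408 61.6 j [-0.11  0.01  1.69  0.    1.44 -1.29]
50 [[175.0, 277.5], [182.5, 277.5]]
55 [[187.5, 277.5], [192.5, 280.0]]
60 [[197.5, 280.0], [202.5, 280.0]]
65 [[210.0, 282.5], [215.0, 285.0]]
70 [[222.5, 287.5], [230.0, 290.0]]
```

```bash
python3 -c "
from h import *;print(manip.job_done());where()"
```

```text
the job is handed in; nothing more can be done
None
the job is handed in; nothing more can be done
```

The job is handed in, but no verdict came back: the latch is flipped flat (about 90°), the gripper is holding the lid by its knob at about 58–60°, and the bystanders looked unmoved in the last picture.

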